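# Fit the guide plate on the wheel-drilling jig

## Robot

A 7-joint arm with a two-finger parallel gripper is mounted at the origin on a cart in front of the work surface, level with it; the furniture and walls round the work are solid. World frame = base frame: x ahead of the robot, y to its left, z up, the work surface at z = 0. Lengths are in mm, angles in rad, forces in N, time in s.
With the tool pointing down it reaches from about 400 to 875 mm from the base axis. Payload 4.4 kg.
Tool frame: the origin (TCP) lies at the very end of the fingers, on their centre line; the grasp point (between the pads) lies 19 mm behind it (arm.grip_depth is the distance from the TCP to the grasp point, in mm); z points along the fingers, y is the direction in which the jaws open and shut (so a half turn about z gives the same grasp; the last joint's range is limited). The gripper opens to 85 mm and grips with 20 to 120 N. Pads are 22 mm wide; open, the fingers measure 114 mm over their backs; the gripper's body (76 mm by 85 mm) begins 54 mm behind the grasp point. The pads swing forward as they close: fully open they stand 13 mm farther back than shut.
Start: joints at [1.225, 0.628, 0.038, 1.517, -0.027, 0.996, -0.02], TCP at [179.534, -624.728, 231.313] pointing down, gripper open.
Joint ranges: [-3.06, 3.06], [-0.37, 2.12], [-1.25, 1.32], [0.18, 2.47], [-1.1, 4.24], [0.23, 1.98], [-2.94, 2.94]. Speed limits (rad/s): [2.57, 2.57, 3.14, 3.14, 3.14, 3.14, 3.14].

## Interface

Orientations are given as a unit quaternion [x, y, z, w].
In Python, from rig import arm gives the robot as it stands.
- The arm moves only by the tool drive_tool, never from a script. Its argument "commands" is one flat list of numbers, 7 for each row, row after row: the opening in per cent of the stroke, from 0 (shut) to 100 (fully open), then the shift along the tool's x, y, z in cm, then the turn, a rotation vector about the tool's x, y, z in rad. A call has 1 to 12 rows; each row is the pose to reach, as a shift and turn from the pose measured when the call began, along the tool's axes at that moment; what a row does not reach only later rows make up. A row lasts 1/8 s, in which the tool goes at most 62.5 mm and 10.7 degrees, less where a joint would pass 70% of its speed; a pose out of reach is approached as far as the arm can. A call with a gripper value outside its range is refused whole. The fingers move at their own pace and stop on an object; "force" is the grip in N (left out, the last holds). Time passes only in rows, so rows that repeat a pose let the fingers close. It gives the time, the measured TCP pose, the force and the opening at its end, in the units of the state.
- arm.read_state(): the state, without advancing time (a new reading comes with each control period).
- arm.capture(name): name is "scene" or "top" or "wrist"; returns the picture (384x512x3 uint8, red, green, blue); there is no depth.
- arm.camera_info(name): a dict with "fovy" (degrees; the focal length in pixels is half the picture's height over the tangent of half this angle, whatever the lens; pixels are square), "cx", "cy" (the principal point, pixels), "dist_coeffs" ([k1, k2, p1, p2, k3] as OpenCV has them; the pictures are not rectified), "rvec" (rotation vector, rad) and "tvec" (3), from world to camera coordinates, as OpenCV has them. Camera axes: x right, y down, z forward; pixel columns grow to the right and rows downward; lengths in mm; the calibration is good to about 2 mm. A picture is of the moment at which its call begins: read the wrist's pose just before it. camera_info takes no time and is no camera call; for the wrist camera it gives the pose at the moment of the call.
- arm.close_job(): hands the job in, once; it reports no verdict.
Trained networks look in the newest picture that a camera, given by its name, has taken for a name from the list of things; names that differ only in an ending like _2 or _b are one class to them, and where a whole thing is asked for, a point or a joint stands for the part that bears it (a point fixed in the world has none). Each returns a list of dicts, best first, with "confidence" (0 to 1); they miss things now and then, are a little off and sometimes report something else, mostly with a low value. They report only what shows in the picture. A call takes as long as a camera call.
- arm.spot_in(query, camera): "point" ([column, row] in pixels, amid what is visible of it).
- arm.regions_of(query, camera): "pixels" (384x512 bool, what is visible of it) and "point" ([column, row] in pixels, amid what is visible of it).
- arm.spot_point(query, camera): "point" ([column, row] in pixels: a listed point, or the origin of a listed thing).
The state is a dict: "time_s": time; "joints": joint angles; "qd": joint speeds; "effort": joint torques, N m; "position": TCP position; "eef_rot": TCP orientation; "wrist_force": force on the tool from outside, world axes, zero at the start; "ft_torque": the same for the moment, N m; "gripper_width": finger opening in mm.
Only numpy, scipy, OpenCV 4.12 (cv2) and the standard library are available. Lean on these libraries where they do the work, as an engineer would, in place of code of your own. Each camera call takes 0.05 s, during which the arm holds its last target.

## Task

Get the wheel-drilling jig ready: take the guide plate by its boss, lower it square down the jig's centre post without dropping or forcing it, and turn it by feel until the locating pin in the wheel finds one of its holes and the plate lies flat and fully home on the wheel. Then swing the clamp all the way over the plate's rim, let go, and leave the other things on the bench where they lie.

Things in the scene. Friction and masses are not known exactly. Their poses are not given: they have to be found in the camera images.
- guide_plate: loose guide plate, 0.35 to 0.6 kg: aluminium disc 96 mm across, 12 mm thick, a knurled steel boss on its middle, a 17 mm bore right through both. Six 10 mm bushed holes, 60 degrees apart, 32 mm from the axis, one on the plate's x axis; any of them takes the pin. Origin: on the axis at the disc's underside; z up the boss. Starts flat on the bench at any yaw, boss up.
- plate_boss (a point): point on the boss's axis, 42 mm above the underside of the guide plate, a good height to hold it. The round boss is 34 mm across and rises from 12 to 57 mm above the underside (foot 42 mm across, 5 mm high). When the plate is home the post stands 17 mm out of the boss's top.
- jig: the jig, fixed on the bench: grey steel base 150 x 200 x 18 mm (its middle 15 mm to -y of the origin), aluminium nest ring 118 mm across and 30 mm high, a steel centre post, a swing clamp on the -y side. A beech wheel 100 mm across lies gripped tight in the nest, its flat top 40 mm above the bench. Origin: on the post's axis at bench height; z up.
- jig_seat (a point): point on the post's axis at the wheel's top, 40 mm above the bench: the plate's origin comes here when home. A steel pin of 8 mm stands in the wheel, 32 mm from the axis, 8 mm high, its upper 3.5 mm tapered to 4 mm. It lies on the jig's -x side within 30 degrees either way; no reading gives its angle. A plate that misses it rests on it 8 mm too high and bars the clamp.
- clamp (a joint): angle of the swing clamp about its upright pivot: near 0 open (nose along the jig's +x, knob along -x), 1.57 at its stop (nose along +y over the plate's rim, knob along -y); grows anticlockwise from above. Stays where it is left; about 2 N at the knob moves it. The steel arm lies 54.5 to 62.5 mm above the bench and clears a plate that is home by 2.5 mm.
- post_top (a point): tip of the vertical steel centre post, 114 mm above the bench; the post is 16 mm across, its uppermost 9 mm tapered to 8 mm
- clamp_knob (a point): the clamp's upright black knob, 19 mm across, 36 mm tall, on the tail of the clamp 45 mm from its pivot; this point is on its axis 84.5 mm above the bench, 14 mm below the knob's top
- clamp_pivot (a point): point on the clamp's upright pivot axis, 82 mm from the post's axis on the jig's -y side, at the height of the arm's middle (58.5 mm above the bench)
- screw_tin: bystander: open grey tin of screws, 73 mm across, 54 mm tall; origin at the centre of its underside
- tape_measure: bystander: yellow tape measure, 67 x 77 x 31 mm; origin at the centre of its underside
- offcut_1: bystander: pale wood offcut, 46 x 120 x 30 mm; origin at the centre of its underside
- wheel_b: bystander: upper one of two stacked finished beech wheels, 100 mm across, 22 mm thick, with six holes; origin at the centre of its underside, 22 mm above the bench
- sanding_block: bystander: brown cork sanding block, 64 x 112 x 36 mm; origin at the centre of its underside
- screen_edge (a point): nearest upper corner of the fixed wire-mesh screen on the right of the work, 260 mm tall: from here it runs 450 mm straight away from the robot, and a second panel crosses it at right angles 310 mm along, reaching 150 mm to either side. Keep the arm and gripper clear of it: pass above or in front of it.

How it is judged (in metres and radians):
On the way, in this order (a step that is already met when the one before it is completed fails the run):
1. the guide plate is on the post, pinned and fully home on the wheel (z of guide_plate in the frame of jig_seat below 0.002 m and horizontal distance between guide_plate and jig_seat below 0.003 m and angle between guide_plate's own z axis and vertical below 0.04 rad), for 0.2 s.
2. the clamp is swung over the plate's rim (value of joint clamp above 1.4 rad), for 0.2 s.
At the end, for the whole second after the job is handed in: The guide plate lies still on the wheel, within 2 mm of fully home and 3 mm of the post's axis, level to 0.04 rad, the pin in one of its holes; the clamp is swung past 1.4 rad, over the rim (all of step 1 and z of guide_plate in the frame of jig_seat above -0.003 m and linear speed of guide_plate below 0.02 m/s and value of joint clamp above 1.4 rad); the robot touches nothing.
It fails at once if the guide plate forced or jammed against the jig with more than 60 N (contact force between guide_plate and jig above 60 N).
It fails at once if the guide plate dropped down the post (faster than 0.6 m/s) (horizontal distance between guide_plate and jig_seat below 0.02 m and linear speed of guide_plate above 0.6 m/s).
It fails at once if a bystander pushed more than 40 mm (distance of any of screw_tin, tape_measure, offcut_1, wheel_b, sanding_block from where it was at the start of the episode above 0.04 m).
It also fails if it takes over 72 s, if anything falls off the work surface, if the arm or the gripper's body presses on something with over 40 N, if the wrist force passes 120 N, or if a joint passes its speed limit or range.

## Working session

There is one attempt and no reset: what is moved stays moved. The work goes in short steps, Python scripts to look and compute and a tool call to move; the robot and the scene stay as the last step left them, time stands still between calls to the robot, and variables do not carry over. Pictures are saved under pics/ and viewed, and the job is handed in when it is done.

Besides the shell and the picture viewer there is one more tool, called as name(argument=value, ...) on one line, values as JSON. drive_tool: Moves the arm, as the interface text tells. Its arguments: {"type":"object","properties":{"commands":{"type":"array","items":{"type":"number"}},"force":{"type":"number"}},"required":["commands"]}

```bash
ls; mkdir -p pics
cat > h.py <<'E'
import numpy as np, cv2
from rig import arm
from scipy.spatial.transform import Rotation as R
def save(im,n): cv2.imwrite('pics/'+n,im[:,:,::-1])
def cam(name):
    i=arm.camera_info(name); f=192/np.tan(np.radians(i['fovy'])/2)
    K=np.array([[f,0,i['cx']],[0,f,i['cy']],[0,0,1]]); return K,np.array(i['dist_coeffs'],float),np.array(i['rvec'],float),np.array(i['tvec'],float)
def ray(c,p):
    K,d,r,t=c; u=cv2.undistortPoints(np.array([[p]],float),K,d)[0,0]
    Rm=cv2.Rodrigues(r)[0]; return -Rm.T@t.ravel(), Rm.T@np.array([u[0],u[1],1])
def atz(c,p,z):
    o,v=ray(c,p); return o+v*(z-o[2])/v[2]
def proj(c,P):
    K,d,r,t=c; return cv2.projectPoints(np.array(P,float).reshape(-1,3),r,t,K,d)[0].reshape(-1,2)
E
python3 - <<'E'
from h import *
s=arm.read_state(); print(s)
for n in ('scene','top','wrist'):
    im=arm.capture(n); save(im,n+'0.png'); print(n,arm.camera_info(n))
for n in ('scene','top'):
    c=cam(n)
    for q,z in (('plate_boss',42),('guide_plate',0),('post_top',114),('jig_seat',40),('clamp_knob',84.5),('clamp_pivot',58.5),('screen_edge',260),('jig',0),('screw_tin',0),('tape_measure',0),('offcut_1',0),('wheel_b',22),('sanding_block',0)):
        for r in arm.spot_point(q,n)[:2]: print(n,q,round(r['confidence'],2),np.round(r['point'],1),np.round(atz(c,r['point'],z),1))
E
```

```text
pics
{'time_s': 0.0, 'joints': array([ 1.22523487,  0.62940641,  0.03842973,  1.51837015, -0.02698919,
        0.99628672, -0.01999779]), 'qd': array([-0.00059249,  0.00052223, -0.00109269, -0.00033042, -0.00112949,
        0.00140974,  0.00106827]), 'effort': array([ 8.19402194e-04, -5.63412631e+01,  1.22652624e+00, -1.93446243e+01,
        1.09663967e-02,  1.05085579e-02,  1.92891143e-06]), 'position': array([ 179.33972557, -624.11536101,  230.34911226]), 'eef_rot': array([ 9.90230910e-01,  1.39433823e-01, -1.51396787e-04, -9.64626571e-04]), 'wrist_force': array([-0.32393983,  0.45876612,  1.06392995]), 'ft_torque': array([-0.0145876 ,  0.07890831,  0.04963513]), 'gripper_width': 85.3363792624569}
scene {'fovy': 54.88118809571855, 'cx': 245.55530641744363, 'cy': 193.24912549410183, 'dist_coeffs': array([-0.12172275,  0.        ,  0.        ,  0.        ,  0.        ]), 'rvec': array([ 2.2797693 , -0.50567199,  0.23182487]), 'tvec': array([-509.29320945,  308.55425694,  883.88216652])}
top {'fovy': 56.41920110798024, 'cx': 249.71954539053758, 'cy': 196.4337232292983, 'dist_coeffs': 
[... 1336 characters left out ...]
plate 0.69 [192.1 223.1] [501.5 235.7   0. ]
top post_top 0.82 [271.9 206.8] [547.7 -61.8 114. ]
top jig_seat 0.83 [268.  204.6] [565.6 -51.9  40. ]
top clamp_knob 0.48 [294.7 217.5] [ 512.6 -144.5   84.5]
top clamp_pivot 0.89 [294.6 207.9] [ 550.4 -148.2   58.5]
top screen_edge 0.86 [365.8 221.3] [ 482.7 -340.4  260. ]
top screen_edge 0.42 [327.7 240.5] [ 424.6 -221.4  260. ]
top jig 0.59 [269.1 207.1] [561.3 -57.9   0. ]
top screw_tin 0.6 [205.8 170.3] [706.9 186.6   0. ]
top tape_measure 0.51 [306.6 162.9] [ 734.3 -206.5    0. ]
top offcut_1 0.64 [334.8 240.6] [ 432.9 -303.7    0. ]
top wheel_b 0.69 [241.3 160. ] [741.6  47.8  22. ]
top sanding_block 0.59 [156.7 179. ] [673.3 376.3   0. ]
```

View pics/scene0.png

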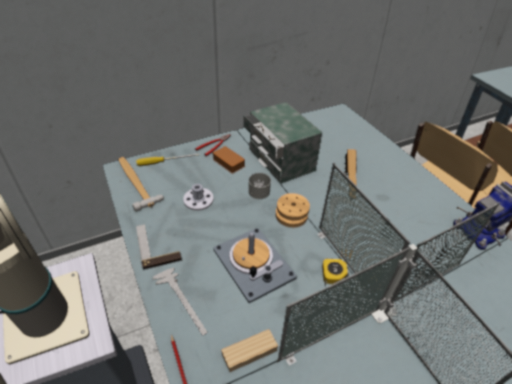

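View pics/top0.png

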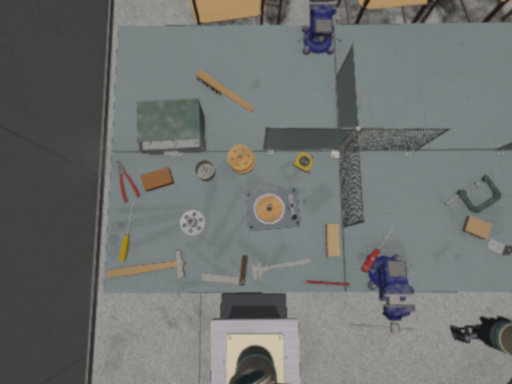

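View pics/wrist0.png

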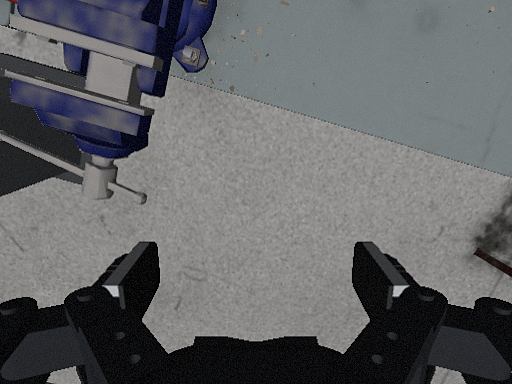

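The wide views show the plate (scene px 197,196), the jig (250,250) and the screen, which sits between the arm's start pose and the work. The two estimates of the plate differ by about 18 mm, so I'll refine it with the wrist camera.

First move: lift, then sweep above the screen.

```bash
cat >> h.py <<'E'
def rows(targets,g=100,level=True):
    """targets: (x,y,z mm, tool-y yaw deg world); prints tool-frame rows"""
    s=arm.read_state(); p=np.array(s['position']); q=R.from_quat(s['eef_rot']); out=[]
    for x,y,z,a in targets:
        d=q.inv().apply(np.array([x,y,z])-p)/10
        a=np.radians(a); ty=np.array([np.cos(a),np.sin(a),0]); tz=np.array([0,0,-1.]); tx=np.cross(ty,tz)
        w=(q.inv()*R.from_matrix(np.c_[tx,ty,tz])).as_rotvec()
        out.append([g]+[float(v) for v in np.round(d,2)]+[float(v) for v in np.round(w,3)])
    print(', '.join(', '.join(f'{v:g}' for v in r) for r in out))
def st():
    s=arm.read_state(); q=R.from_quat(s['eef_rot']).as_matrix()
    print('t',round(s['time_s'],2),'p',np.round(s['position'],1),'yaw',round(np.degrees(np.arctan2(q[1,1],q[0,1])),2),'tz',np.round(q[:,2],3),'F',np.round(s['wrist_force'],2),'T',np.round(s['ft_torque'],2),'w',round(s['gripper_width'],1),'q',np.round(s['joints'],2))
    return s
E
python3 - <<'E'
from h import *
st()
for n in ('wrist',):
    K,d,r,t=cam(n); Rm=cv2.Rodrigues(r)[0]; print(-Rm.T@t, Rm[2])
T=[(178,-622,290,-74),(178,-600,350,-74)]
def P(r,a,z=380): return (r*np.cos(np.radians(a)),r*np.sin(np.radians(a)),z,a)
for r,a in ((580,-70),(555,-65),(535,-60),(520,-54),(510,-48),(505,-42),(505,-36),(505,-30),(505,-24),(505,-18)): T.append(P(r,a))
rows(T)
E
```

```text
t 1.45 p [ 179.6 -624.7  231.3] yaw -73.97 tz [ 0.  0. -1.] F [-0.57 -0.6  -0.2 ] T [-0.02 -0.02 -0.04] w 85.4 q [ 1.23  0.63  0.04  1.52 -0.03  1.   -0.02]
[ 243.47991627 -606.42380231  374.41312555] [-0.25763457 -0.07363085 -0.96343289]
100, -0.08, -0.3, -5.87, -0, -0, 0.001, 100, 0.53, -2.42, -11.87, -0, -0, 0.001, 100, 4.01, -7.14, -14.87, -0, -0, -0.069, 100, 8.65, -10.18, -14.87, -0, -0, -0.156, 100, 12.91, -13.08, -14.87, -0, -0, -0.244, 100, 17.75, -16.13, -14.87, -0, -0, -0.348, 100, 22.33, -19.15, -14.87, -0, -0, -0.453, 100, 26.73, -22.16, -14.87, -0, -0, -0.558, 100, 31.07, -25.19, -14.87, 0, -0, -0.663, 100, 35.06, -28.65, -14.87, 0, -0, -0.767, 100, 38.66, -32.52, -14.87, 0, -0, -0.872, 100, 41.85, -36.74, -14.87, 0, -0, -0.977
```

drive_tool(commands=[100,-0.1,-0.3,-5.9,0,0,0,100,0.5,-2.4,-11.9,0,0,0,100,4,-7.1,-14.9,0,0,-0.07,100,8.7,-10.2,-14.9,0,0,-0.156,100,12.9,-13.1,-14.9,0,0,-0.244,100,17.8,-16.1,-14.9,0,0,-0.348,100,22.3,-19.2,-14.9,0,0,-0.453,100,26.7,-22.2,-14.9,0,0,-0.558,100,31.1,-25.2,-14.9,0,0,-0.663,100,35.1,-28.7,-14.9,0,0,-0.767,100,38.7,-32.5,-14.9,0,0,-0.872,100,41.9,-36.7,-14.9,0,0,-0.977])

```text
time_s: 2.95
position: [481.7, -154.9, 380.5]
eef_rot: [0.808, 0.589, 0.0, 0.0]
wrist_force: [1.2, 0.5, -0.5]
gripper_width: 85.4
```

Run:
```python
from h import *
st()
rows([(500,-105,360,-14),(517,-50,350,-9),(530,5,340,-4),(530,5,340,-4),(530,5,340,-4)])
```

```text
t 2.95 p [ 481.7 -154.9  380.5] yaw -17.81 tz [ 0.001 -0.    -1.   ] F [ 1.19  0.46 -0.46] T [-0.02 -0.01 -0.02] w 85.4 q [ 0.52  0.29 -0.36  1.68  0.11  1.19 -0.17]
100, 5.31, 0.22, 2.05, 0.001, 0, -0.067, 100, 11.07, 0.15, 3.05, 0.001, 0, -0.154, 100, 16.7, -0.29, 4.05, 0.001, 0, -0.241, 100, 16.7, -0.29, 4.05, 0.001, 0, -0.241, 100, 16.7, -0.29, 4.05, 0.001, 0, -0.241
```

drive_tool(commands=[100,5.3,0.2,2,0,0,-0.067,100,11.1,0.2,3,0,0,-0.154,100,16.7,-0.3,4,0,0,-0.241,100,16.7,-0.3,4,0,0,-0.241,100,16.7,-0.3,4,0,0,-0.241])

```text
time_s: 3.58
position: [529.9, 4.4, 340.4]
eef_rot: [0.732, 0.682, -0.0, 0.001]
wrist_force: [-0.0, -0.5, -0.3]
gripper_width: 85.4
```

Run:
```python
from h import *
st(); c=cam('wrist')
im=arm.capture('wrist'); save(im,'w1.png')
for q,z in (('post_top',114),('jig_seat',40),('clamp_knob',84.5),('clamp_pivot',58.5),('jig',0)):
    for r in arm.spot_point(q,'wrist')[:2]: print(q,round(r['confidence'],2),np.round(r['point'],1),np.round(atz(c,r['point'],z),1))
```

```text
t 3.58 p [529.9   4.4 340.4] yaw -4.03 tz [ 0.    -0.001 -1.   ] F [-0.03 -0.54 -0.29] T [-0.04  0.   -0.01] w 85.4 q [ 0.26  0.37 -0.46  1.69  0.18  1.13 -0.32]
post_top 0.85 [277.7 205.8] [551.6 -51.1 114. ]
jig_seat 0.71 [276.8 193.1] [555.  -56.7  40. ]
clamp_knob 0.83 [252.  264.1] [ 513.9 -141.8   84.5]
clamp_pivot 0.71 [284.2 250.4] [ 560.2 -137.3   58.5]
jig 0.83 [273.3 188.5] [551.9 -60.6   0. ]
```

View pics/w1.png

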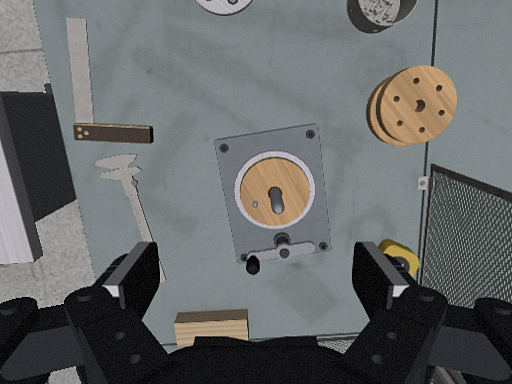

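The wrist view shows the jig: wheel centre about (276,191), post tip about (277,208), the pin at about (255,204) and the knob at (252,264). Zooming in for precise fits.

Run:
```python
from h import *
im=cv2.imread('pics/w1.png')
cr=cv2.resize(im[115:285,200:345],None,fx=4,fy=3.5*4/3.5/1.0 if 0 else 3.5,interpolation=cv2.INTER_CUBIC); cv2.imwrite('pics/w1z.png',cr); print(cr.shape)
hsv=cv2.cvtColor(im,cv2.COLOR_BGR2HSV); m=((hsv[...,0]<22)&(hsv[...,0]>8)&(hsv[...,1]>70)).astype(np.uint8); m[:140]=0;m[240:]=0;m[:,:220]=0;m[:,330:]=0
cs=max(cv2.findContours(m,cv2.RETR_EXTERNAL,cv2.CHAIN_APPROX_NONE)[0],key=cv2.contourArea)
c=cam('wrist'); P=np.array([atz(c,p[0].astype(float),40)[:2] for p in cs])
from scipy.optimize import least_squares
f=lambda v:np.hypot(P[:,0]-v[0],P[:,1]-v[1])-v[2]
s=least_squares(f,[550,-55,50],loss='soft_l1'); print(s.x)
s=least_squares(lambda v:np.hypot(P[:,0]-v[0],P[:,1]-v[1])-50,[550,-55],loss='soft_l1'); print(s.x)
print('pin',atz(c,(255,204),48),atz(c,(255,204),44))
print('jig corner holes',[np.round(atz(c,p,18),1) for p in ((225,148),(311,134),(242,259),(323,246))])
```

```text
(595, 580, 3)
[551.87192917 -55.13334969  49.25197178]
[551.91418511 -55.15751028]
pin [523.26943585 -68.57940434  48.        ] [523.17675791 -69.86312139  44.        ]
jig corner holes [array([485.7,   9. ,  18. ]), array([609.3,  20.1,  18. ]), array([ 495.5, -167.8,   18. ]), array([ 623.7, -154.6,   18. ])]
```

View pics/w1z.png

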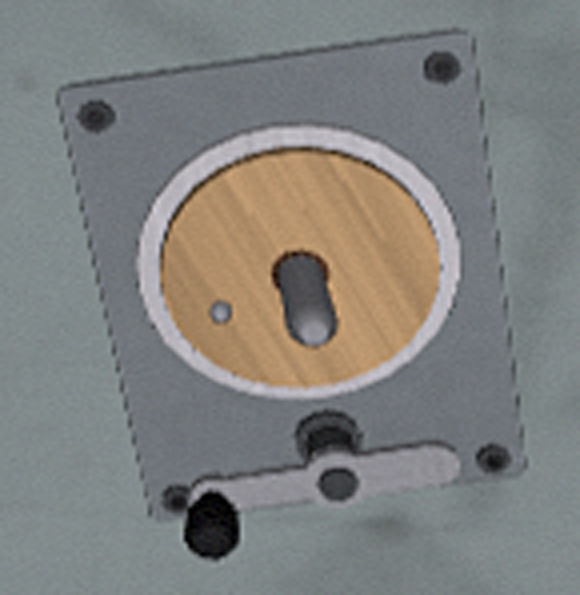

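Run:
```python
from h import *
c=cam('wrist')
print(atz(c,(278.7,208.7),114))
rows([(525,65,330,2),(520,125,320,9),(508,185,310,16),(495,235,300,20),(485,280,290,24),(485,280,280,24),(485,280,280,24)])
```

```text
[552.73147339 -55.33709471 114.        ]
100, 6.06, -0.93, 1.06, 0.001, 0.001, -0.107, 100, 12.01, -1.86, 2.06, 0.001, 0.001, -0.229, 100, 17.91, -3.49, 3.05, 0.001, 0.001, -0.351, 100, 22.8, -5.15, 4.05, 0.001, 0.001, -0.421, 100, 27.22, -6.47, 5.04, 0.001, 0.001, -0.491, 100, 27.22, -6.47, 6.04, 0.001, 0.001, -0.491, 100, 27.22, -6.47, 6.04, 0.001, 0.001, -0.491
```

Post tip and wheel centre agree: about (552.3, -55.2). The pin is at a world angle of about 206°. Moving on to the plate.

drive_tool(commands=[100,6.1,-0.9,1,0,0,-0.107,100,12,-1.9,2,0,0,-0.229,100,17.9,-3.5,3,0,0,-0.351,100,22.8,-5.2,4,0,0,-0.421,100,27.2,-6.5,5,0,0,-0.491,100,27.2,-6.5,6,0,0,-0.491,100,27.2,-6.5,6,0,0,-0.491])

```text
time_s: 4.75
position: [484.8, 278.3, 279.6]
eef_rot: [0.545, 0.838, -0.001, 0.001]
wrist_force: [-0.2, -0.5, 0.6]
gripper_width: 85.7
```

```bash
cat > pl.py <<'E'
from h import *
import sys
st(); c=cam('wrist')
im=arm.capture('wrist'); save(im,sys.argv[1]+'.png')
for q,z in (('plate_boss',42),('guide_plate',0)):
    for r in arm.spot_point(q,'wrist')[:2]: print(q,round(r['confidence'],2),np.round(r['point'],1),np.round(atz(c,r['point'],z),1))
E
python3 pl.py w2
```

```text
t 4.75 p [484.8 278.3 279.6] yaw 23.93 tz [-0.    -0.003 -1.   ] F [-0.22 -0.52  0.6 ] T [ 0.01 -0.05 -0.03] w 85.7 q [-0.18  0.5  -0.6   1.7   0.32  1.04 -0.47]
plate_boss 0.94 [255.3 201.6] [504.3 230.3  42. ]
guide_plate 0.67 [255.7 192.3] [504.8 230.5   0. ]
```

View pics/w2.png

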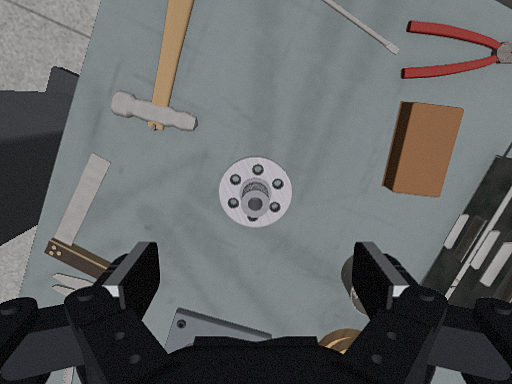

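Run:
```python
from h import *
im=cv2.imread('pics/w2.png'); cr=cv2.resize(im[145:240,205:305],None,fx=6,fy=6,interpolation=cv2.INTER_CUBIC); cv2.imwrite('pics/w2z.png',cr)
c=cam('wrist')
from scipy.optimize import least_squares
H=np.array([atz(c,p,12)[:2] for p in ((235,179),(258,169),(278,183),(275,206),(251.5,217),(233,203))])
C0=H.mean(0); print(C0, np.hypot(*(H-C0).T), np.degrees(np.arctan2(*(H-C0)[:,::-1].T))%60)
hsv=cv2.cvtColor(im,cv2.COLOR_BGR2HSV); m=(hsv[...,1]<25).astype(np.uint8); 
mm=np.zeros_like(m); cv2.circle(mm,(256,192),45,1,-1); m&=mm
cs=max(cv2.findContours(m,cv2.RETR_EXTERNAL,cv2.CHAIN_APPROX_NONE)[0],key=cv2.contourArea)
P=np.array([atz(c,p[0].astype(float),12)[:2] for p in cs])
s=least_squares(lambda v:np.hypot(P[:,0]-v[0],P[:,1]-v[1])-v[2],[504,230,48],loss='soft_l1'); print(s.x,len(P))
o=proj(c,[[C0[0],C0[1],57],[C0[0],C0[1],12]]);print(o)
```

```text
[504.6161801  232.24674616] [32.36723813 32.57061232 32.94957974 32.04710753 33.83741286 32.39760629] [47.73512827 47.19448913 48.4271372  49.84899325 45.67789176 48.90127355]
[506.05153271 232.01276135  59.85125097] 259
[[255.09291528 203.5424022 ]
 [255.07513427 193.08035991]]
```

View pics/w2z.png

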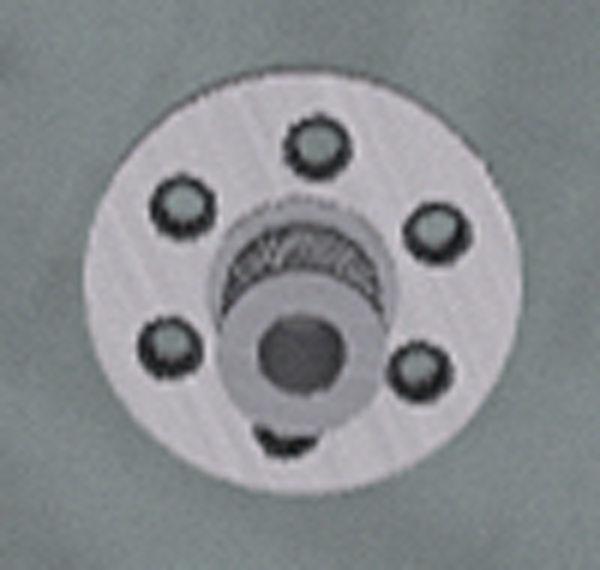

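Boss top centre, about (255.3,203.8) px, agrees with the projection. The plate axis is at about (504.6, 232.2) and the hole phase is about 48° mod 60. The pin needs 26°, so I'll turn by -22°. I'll grip at two yaws 90° apart to centre the boss in the pads both ways.

Run:
```python
from h import *
X,Y=504.6,232.2
rows([(495,255,255,14),(X,Y,230,4),(X,Y,205,-6),(X,Y,180,-16),(X,Y,155,-26),(X,Y,130,-36),(X,Y,105,-46),(X,Y,85,-56),(X,Y,70,-66),(X,Y,45,-66),(X,Y,23,-66),(X,Y,23,-66)],60)
```

```text
60, -2.5, -0.09, 2.58, 0.001, 0.002, 0.172, 60, -4.96, -0.14, 5.08, 0.002, 0.002, 0.346, 60, -4.96, -0.14, 7.58, 0.002, 0.002, 0.521, 60, -4.95, -0.15, 10.08, 0.002, 0.001, 0.695, 60, -4.95, -0.15, 12.58, 0.002, 0.001, 0.87, 60, -4.95, -0.15, 15.08, 0.002, 0.001, 1.044, 60, -4.94, -0.16, 17.58, 0.002, 0.001, 1.219, 60, -4.94, -0.16, 19.58, 0.002, 0.001, 1.393, 60, -4.93, -0.16, 21.08, 0.002, 0.001, 1.568, 60, -4.93, -0.16, 23.58, 0.002, 0.001, 1.568, 60, -4.93, -0.17, 25.78, 0.002, 0.001, 1.568, 60, -4.93, -0.17, 25.78, 0.002, 0.001, 1.568
```

drive_tool(commands=[60,-2.5,-0.1,2.6,0.001,0.002,0.172,60,-5,-0.1,5.1,0.002,0.002,0.346,60,-5,-0.1,7.6,0.002,0.002,0.521,60,-5,-0.15,10.1,0.002,0.001,0.695,60,-5,-0.15,12.6,0.002,0.001,0.87,60,-4.95,-0.15,15.1,0.002,0.001,1.044,60,-4.95,-0.15,17.6,0.002,0.001,1.219,60,-4.95,-0.15,19.6,0.002,0.001,1.393,60,-4.95,-0.15,21.1,0.002,0.001,1.568,60,-4.95,-0.15,23.6,0.002,0.001,1.568,60,-4.95,-0.15,25.8,0.002,0.001,1.568,60,-4.95,-0.15,25.8,0.002,0.001,1.568], force=25)

```text
time_s: 6.4
position: [504.6, 230.8, 22.1]
eef_rot: [0.978, 0.207, -0.001, 0.0]
wrist_force: [-0.5, 0.7, 0.4]
gripper_width: 51.1
```

Run:
```python
from h import *
st()
X,Y=504.6,232.2
rows([(X,Y,23,-66)],0)
```

```text
t 6.4 p [504.6 230.8  22.1] yaw -66.1 tz [-0.001 -0.001 -1.   ] F [-0.47  0.7   0.4 ] T [ 0.01  0.   -0.01] w 51.1 q [-0.44  0.81 -0.06  1.93  0.11  0.41 -1.74]
0, 0.05, -0.13, -0.09, 0, 0.002, -0.002
```

drive_tool(commands=[0,0,-0.1,-0.1,0,0,0,0,0,-0.1,-0.1,0,0,0,0,0,-0.1,-0.1,0,0,0,0,0,-0.1,-0.1,0,0,0,0,0,-0.1,-0.1,0,0,0,60,0,-0.1,-0.1,0,0,0,60,0,-0.1,-0.1,0,0,0,60,0,-0.1,-0.1,0,0,0.0], force=20)

```text
time_s: 7.4
position: [504.0, 231.7, 22.9]
eef_rot: [0.978, 0.207, -0.001, 0.0]
wrist_force: [-0.1, -0.0, -0.4]
gripper_width: 51.3
```

Run:
```python
from h import *
s=st()
X,Y=s['position'][:2]
rows([(X,Y,23,-57+10*i) for i in range(9)]+[(X,Y,23,24)]*3,60)
```

```text
t 7.4 p [504.  231.7  22.9] yaw -66.09 tz [-0.002 -0.001 -1.   ] F [-0.05 -0.05 -0.41] T [ 0.   -0.02 -0.06] w 51.3 q [-0.44  0.81 -0.06  1.93  0.11  0.41 -1.74]
60, -0, 0, -0.01, 0, 0.002, -0.159, 60, -0, 0, -0.01, 0, 0.002, -0.333, 60, -0, 0, -0.01, -0, 0.002, -0.508, 60, -0, 0, -0.01, -0, 0.002, -0.682, 60, -0, 0, -0.01, -0.001, 0.002, -0.857, 60, -0, 0, -0.01, -0.001, 0.002, -1.031, 60, -0, 0, -0.01, -0.001, 0.002, -1.206, 60, -0, 0, -0.01, -0.001, 0.002, -1.38, 60, -0, 0, -0.01, -0.001, 0.002, -1.555, 60, -0, 0, -0.01, -0.001, 0.002, -1.572, 60, -0, 0, -0.01, -0.001, 0.002, -1.572, 60, -0, 0, -0.01, -0.001, 0.002, -1.572
```

drive_tool(commands=[60,0,0,0,0,0.002,-0.16,60,0,0,0,0,0.002,-0.333,60,0,0,0,0,0.002,-0.508,60,0,0,0,0,0.002,-0.682,60,0,0,0,-0.001,0.002,-0.857,60,0,0,0,-0.001,0.002,-1.031,60,0,0,0,-0.001,0.002,-1.206,60,0,0,0,-0.001,0.002,-1.38,60,0,0,0,-0.001,0.002,-1.555,60,0,0,0,-0.001,0.002,-1.572,60,0,0,0,-0.001,0.002,-1.572])

```text
time_s: 8.78
position: [504.0, 231.5, 22.8]
eef_rot: [0.546, 0.838, -0.0, -0.0]
wrist_force: [1.6, -0.3, 0.0]
gripper_width: 51.2
```

Run:
```python
from h import *
s=st()
rows([(504,231.7,23,24)],0)
im=arm.capture('wrist'); save(im,'w3.png')
```

```text
t 8.78 p [504.  231.5  22.8] yaw 23.82 tz [-0.  0. -1.] F [ 1.6  -0.34  0.01] T [-0.01 -0.   -0.05] w 51.2 q [-0.2   0.84 -0.44  1.92  0.68  0.53 -0.7 ]
0, 0.01, 0.01, -0.02, -0, -0, -0.003
```

View pics/w3.png

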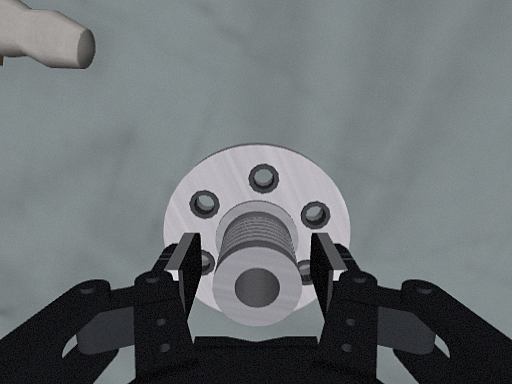

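The boss, with its top bore at (257,288), is centred between the pads. Closing now. I'll use a firm grip, because the plate weighs about 5 N and must not slip or tilt.

drive_tool(commands=[0,0,0,0,0,0,0,0,0,0,0,0,0,0,0,0,0,0,0,0,0,0,0,0,0,0,0,0,0,0,0,0,0,0,0,0,0,0,0,0,0,0], force=60)

```text
time_s: 9.57
position: [504.1, 231.8, 23.1]
eef_rot: [0.546, 0.838, 0.0, -0.0]
wrist_force: [-0.7, -0.3, 5.0]
gripper_width: 32.6
```

Run:
```python
from h import *
s=st()
im=arm.capture('wrist'); save(im,'w4.png')
c=cam('wrist')
# holes phase measured from fresh image: detect dark rings roughly by projecting predicted
X,Y=s['position'][:2]
for ph in (45,48,51): print(ph,[tuple(np.round(proj(c,[[X+32*np.cos(a),Y+32*np.sin(a),12]])[0],1)) for a in np.radians(ph+60*np.arange(6))])
print(proj(c,[[X,Y,57]]))
```

```text
t 9.57 p [504.1 231.8  23.1] yaw 23.83 tz [ 0.  0. -1.] F [-0.74 -0.28  4.97] T [-0.04  0.09 -0.08] w 32.6 q [-0.2   0.84 -0.44  1.92  0.68  0.53 -0.7 ]
45 [(np.float64(317.1), np.float64(217.1)), (np.float64(268.1), np.float64(178.3)), (np.float64(207.8), np.float64(200.9)), (np.float64(200.8), np.float64(258.6)), (np.float64(248.6), np.float64(292.4)), (np.float64(304.7), np.float64(273.2))]
48 [(np.float64(316.0), np.float64(214.2)), (np.float64(264.7), np.float64(177.9)), (np.float64(205.9), np.float64(203.5)), (np.float64(202.1), np.float64(261.3)), (np.float64(251.7), np.float64(292.7)), (np.float64(306.8), np.float64(271.0))]
51 [(np.float64(314.7), np.float64(211.3)), (np.float64(261.3), np.float64(177.6)), (np.float64(204.1), np.float64(206.1)), (np.float64(203.6), np.float64(263.9)), (np.float64(254.8), np.float64(292.9)), (np.float64(308.7), np.float64(268.6))]
[[258.76310759 286.44467746]]
```

View pics/w4.png

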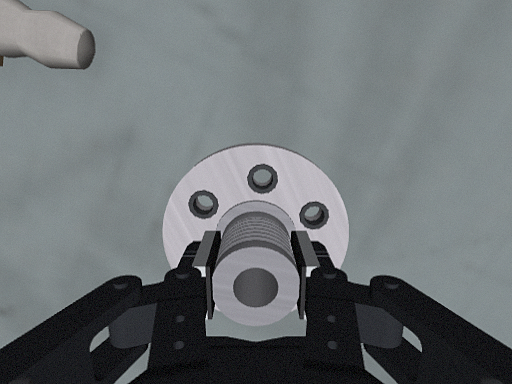

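Gripped: width 32.6, holes consistent with phase 48.5°. Lifting and carrying to the post.

Run:
```python
from h import *
rows([(504,231,45,24),(505,230,90,24),(506,225,135,24),(510,200,170,23),(518,155,180,18),(526,105,180,13),(535,55,180,8),(543,5,180,4),(550,-40,180,2),(552,-55.3,180,1.5),(552,-55.3,180,1.5),(552,-55.3,180,1.5)],0)
```

```text
0, -0.07, -0.04, -2.19, 0, -0, -0.003, 0, -0.2, 0.01, -6.69, 0, -0, -0.003, 0, -0.69, -0.1, -11.19, 0, -0, -0.003, 0, -3.14, -0.74, -14.69, 0, -0, 0.014, 0, -7.58, -1.83, -15.69, 0, -0, 0.102, 0, -12.48, -3.12, -15.69, 0, -0, 0.189, 0, -17.41, -4.31, -15.69, 0, -0, 0.276, 0, -22.31, -5.6, -15.7, 0, -0, 0.346, 0, -26.71, -6.78, -15.7, 0, -0, 0.381, 0, -28.19, -7.21, -15.7, 0, -0, 0.39, 0, -28.19, -7.21, -15.7, 0, -0, 0.39, 0, -28.19, -7.21, -15.7, 0, -0, 0.39
```

drive_tool(commands=[0,0,0,-2.2,0,0,0,0,-0.2,0,-6.7,0,0,0,0,-0.7,-0.1,-11.2,0,0,0,0,-3.1,-0.7,-14.7,0,0,0.014,0,-7.6,-1.8,-15.7,0,0,0.1,0,-12.5,-3.1,-15.7,0,0,0.19,0,-17.4,-4.3,-15.7,0,0,0.276,0,-22.3,-5.6,-15.7,0,0,0.346,0,-26.7,-6.8,-15.7,0,0,0.381,0,-28.2,-7.2,-15.7,0,0,0.39,0,-28.2,-7.2,-15.7,0,0,0.39,0,-28.2,-7.2,-15.7,0,0,0.39])

```text
time_s: 11.12
position: [551.7, -53.0, 179.7]
eef_rot: [0.697, 0.717, 0.001, -0.001]
wrist_force: [0.3, -0.1, -5.8]
gripper_width: 33.0
```

Run:
```python
from h import *
s=st()
im=arm.capture('wrist'); save(im,'w5.png')
for n in ('scene','top'):
    i=arm.capture(n); save(i,n+'5.png')
x0,y0=200,180
i=cv2.imread('pics/scene5.png'); cv2.imwrite('pics/s5z.png',cv2.resize(i[180:300,200:310],None,fx=5,fy=5,interpolation=cv2.INTER_CUBIC))
rows([(552,-55.3,150,1.5)],0)
```

```text
t 11.12 p [551.7 -53.  179.7] yaw 1.65 tz [-0.001  0.002 -1.   ] F [ 0.27 -0.06 -5.81] T [ 0.03 -0.   -0.05] w 33.0 q [ 0.41  0.61 -0.55  1.83  0.42  0.82 -0.33]
0, -0.19, -0.01, 3, 0, -0.001, 0.003
```

View pics/w5.png

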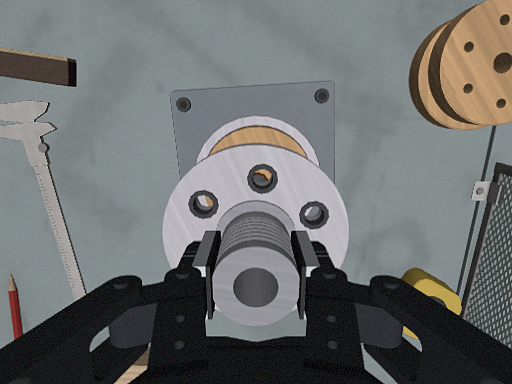

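View pics/s5z.png

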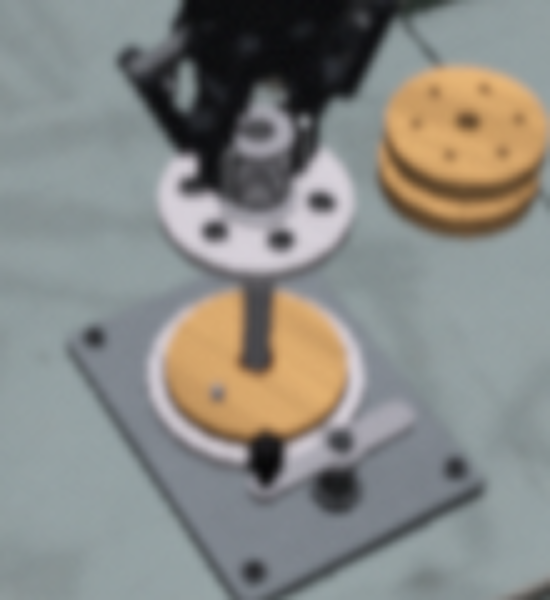

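The plate hangs level over the post. Correcting the residual 2 mm, then lowering to just above the tip.

drive_tool(commands=[0,-0.2,0,1.5,0,-0.001,0.003,0,-0.25,0,3,0,-0.001,0.003,0,-0.25,0,3.5,0,-0.001,0.003,0,-0.25,0,3.5,0,-0.001,0.003])

```text
time_s: 11.78
position: [551.7, -55.7, 144.3]
eef_rot: [0.698, 0.716, -0.0, -0.001]
wrist_force: [-0.2, -0.7, -5.4]
gripper_width: 32.6
```

Run:
```python
from h import *
s=st()
im=arm.capture('wrist'); save(im,'w6.png')
rows([(552.1,-55.4,z,1.5) for z in (141,137,133,129)],0)
```

```text
t 11.78 p [551.7 -55.7 144.3] yaw 1.5 tz [-0.001  0.    -1.   ] F [-0.2  -0.67 -5.38] T [-0.01 -0.01  0.03] w 32.6 q [ 0.39  0.66 -0.52  1.86  0.46  0.75 -0.36]
0, 0.04, -0, 0.38, -0, -0, -0, 0, 0.03, -0, 0.78, -0, -0, -0, 0, 0.03, -0, 1.18, -0, -0, -0, 0, 0.03, -0, 1.58, -0, -0, -0
```

View pics/w6.png

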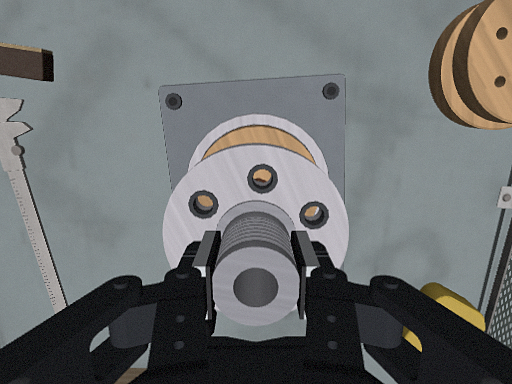

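drive_tool(commands=[0,0,0,0.4,0,0,0,0,0,0,0.8,0,0,0,0,0,0,1.2,0,0,0,0,0,0,1.2,0,0,0])

```text
time_s: 12.32
position: [551.9, -55.8, 132.5]
eef_rot: [0.698, 0.716, -0.0, -0.0]
wrist_force: [-0.7, -0.5, -4.9]
gripper_width: 33.0
```

drive_tool(commands=[0,0,0,0.2,0,0,0,0,0,0,0.4,0,0,0,0,0,0,0.6,0,0,0,0,0,0,0.6,0,0,0])

```text
time_s: 12.82
position: [552.3, -55.6, 126.4]
eef_rot: [0.698, 0.716, 0.0, -0.0]
wrist_force: [0.8, 0.3, -5.4]
gripper_width: 32.9
```

```bash
python3 -c "
from h import *
st()"
```

```text
t 12.82 p [552.3 -55.6 126.4] yaw 1.5 tz [-0.     0.001 -1.   ] F [ 0.8   0.3  -5.37] T [ 0.04 -0.36  0.  ] w 32.9 q [ 0.37  0.68 -0.5   1.87  0.48  0.71 -0.38]
```

drive_tool(commands=[0,0,0,0.3,0,0,0,0,0,0,0.6,0,0,0,0,0,0,0.9,0,0,0,0,0,0,0.9,0,0,0])

```text
time_s: 13.32
position: [552.4, -55.6, 117.2]
eef_rot: [0.698, 0.716, 0.0, -0.0]
wrist_force: [1.4, 0.4, -6.6]
gripper_width: 33.3
```

```bash
python3 -c "
from h import *
st()"
```

```text
t 13.32 p [552.4 -55.6 117.2] yaw 1.5 tz [ 0.     0.001 -1.   ] F [ 1.37  0.38 -6.62] T [ 0.07 -0.35 -0.02] w 33.3 q [ 0.37  0.69 -0.49  1.88  0.49  0.69 -0.39]
```

The plate is on the post with only a light side load (about 1 N, +x). Easing 0.5 mm that way and continuing down.

drive_tool(commands=[0,0,0.05,0.4,0,0,0,0,0,0.05,0.8,0,0,0,0,0,0.05,1.2,0,0,0,0,0,0.05,1.6,0,0,0,0,0,0.05,2.0,0,0,0,0,0,0.05,2.0,0,0,0])

```text
time_s: 14.08
position: [552.7, -55.5, 96.8]
eef_rot: [0.698, 0.716, 0.0, -0.001]
wrist_force: [-0.0, 0.1, -5.2]
gripper_width: 32.5
```

```bash
python3 -c "
from h import *
st()"
```

```text
t 14.07 p [552.7 -55.5  96.8] yaw 1.5 tz [-0.001  0.001 -1.   ] F [-0.02  0.11 -5.22] T [-0.02  0.    0.  ] w 32.5 q [ 0.35  0.72 -0.47  1.89  0.52  0.65 -0.41]
```

drive_tool(commands=[0,0,0,0.5,0,0,0,0,0,0,1.0,0,0,0,0,0,0,1.5,0,0,0,0,0,0,2.0,0,0,0,0,0,0,2.3,0,0,0,0,0,0,2.3,0,0,0])

```text
time_s: 14.82
position: [552.6, -55.5, 73.5]
eef_rot: [0.698, 0.716, -0.0, -0.001]
wrist_force: [0.1, -0.3, -4.6]
gripper_width: 32.8
```

Run:
```python
from h import *
st()
im=arm.capture('wrist'); save(im,'w7.png')
```

```text
t 14.82 p [552.6 -55.5  73.5] yaw 1.51 tz [-0.001  0.001 -1.   ] F [ 0.1  -0.34 -4.61] T [-0.02  0.02 -0.  ] w 32.8 q [ 0.33  0.76 -0.44  1.9   0.54  0.6  -0.43]
```

View pics/w7.png

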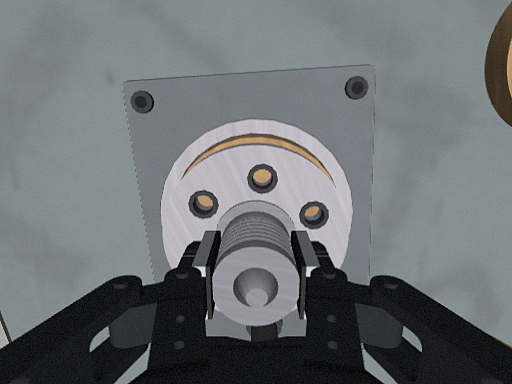

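The post tip shows inside the bore at (257,297), and the force is just the plate's weight. Descending slowly onto the pin height, where underside 48 mm corresponds to TCP about 71 mm.

drive_tool(commands=[0,0,0,0.1,0,0,0,0,0,0,0.2,0,0,0,0,0,0,0.3,0,0,0,0,0,0,0.4,0,0,0,0,0,0,0.4,0,0,0])

```text
time_s: 15.5
position: [552.6, -55.5, 69.6]
eef_rot: [0.698, 0.716, -0.0, -0.001]
wrist_force: [0.7, 0.5, -5.9]
gripper_width: 33.0
```

```bash
python3 -c "
from h import *
st()"
```

```text
t 15.5 p [552.6 -55.5  69.6] yaw 1.51 tz [-0.001  0.001 -1.   ] F [ 0.68  0.51 -5.89] T [ 0.01 -0.01  0.02] w 33.0 q [ 0.33  0.76 -0.44  1.91  0.55  0.6  -0.44]
```

drive_tool(commands=[0,0,0,0.1,0,0,0,0,0,0,0.2,0,0,0,0,0,0,0.25,0,0,0,0,0,0,0.25,0,0,0])

```text
time_s: 16.0
position: [552.6, -55.5, 67.1]
eef_rot: [0.698, 0.716, -0.0, -0.001]
wrist_force: [1.2, -0.3, -4.6]
gripper_width: 33.0
```

```bash
python3 -c "
from h import *
st()"
```

```text
t 16.0 p [552.6 -55.5  67.1] yaw 1.51 tz [-0.001  0.001 -1.   ] F [ 1.23 -0.31 -4.64] T [-0.05 -0.03  0.01] w 33.0 q [ 0.33  0.77 -0.43  1.91  0.55  0.59 -0.44]
```

The underside is now about 44 mm, below the pin's top, with no reaction. The pin is in a hole, so I keep lowering gently.

drive_tool(commands=[0,0,0,0.1,0,0,0,0,0,0,0.2,0,0,0,0,0,0,0.3,0,0,0,0,0,0,0.3,0,0,0])

```text
time_s: 16.5
position: [552.6, -55.5, 64.0]
eef_rot: [0.698, 0.716, -0.0, -0.001]
wrist_force: [-0.7, 0.5, -5.1]
gripper_width: 33.2
```

```bash
python3 -c "
from h import *
st()"
```

```text
t 16.5 p [552.6 -55.5  64. ] yaw 1.51 tz [-0.001  0.001 -1.   ] F [-0.66  0.55 -5.13] T [ 0.03 -0.02 -0.06] w 33.2 q [ 0.33  0.77 -0.43  1.91  0.55  0.58 -0.44]
```

drive_tool(commands=[0,0,0,0.05,0,0,0,0,0,0,0.1,0,0,0,0,0,0,0.15,0,0,0,0,0,0,0.15,0,0,0])

```text
time_s: 17.0
position: [552.5, -55.4, 63.1]
eef_rot: [0.698, 0.716, -0.0, -0.001]
wrist_force: [-3.5, 0.5, 5.1]
gripper_width: 32.9
```

```bash
python3 -c "
from h import *
st()"
```

```text
t 17.0 p [552.5 -55.4  63.1] yaw 1.51 tz [-0.001  0.001 -1.   ] F [-3.5   0.52  5.09] T [-0.02  0.51 -0.04] w 32.9 q [ 0.32  0.77 -0.43  1.91  0.56  0.58 -0.44]
```

Contact at TCP z = 63.1, which puts the underside at 40 mm, fully home. Releasing and lifting off.

drive_tool(commands=[20,0,0,0.0,0,0,0,60,0,0,0,0,0,0,60,0,0,0,0,0,0,60,0,0,0,0,0,0,60,0,0,-2.5,0,0,0,60,0,0,-6,0,0,0,60,0,0,-11,0,0,0,60,3,0,-16,0,0,0,60,6,0,-20,0,0,0,60,8,0,-22,0,0,0,60,8,0,-22,0,0,0], force=20)

```text
time_s: 18.38
position: [551.5, 26.5, 284.8]
eef_rot: [0.697, 0.718, 0.002, 0.001]
wrist_force: [-0.6, -0.3, -0.8]
gripper_width: 51.3
```

Run:
```python
from h import *
st(); c=cam('wrist')
im=arm.capture('wrist'); save(im,'w8.png')
for q,z in (('plate_boss',82),('guide_plate',40),('post_top',114),('clamp_knob',84.5),('clamp_pivot',58.5)):
    for r in arm.spot_point(q,'wrist')[:2]: print(q,round(r['confidence'],2),np.round(r['point'],1),np.round(atz(c,r['point'],z),1))
i=arm.capture('scene'); save(i[180:300,200:310],'tmp.png'); cv2.imwrite('pics/s8z.png',cv2.resize(cv2.imread('pics/tmp.png'),None,fx=5,fy=5,interpolation=cv2.INTER_CUBIC))
```

```text
t 18.38 p [551.5  26.5 284.8] yaw 1.7 tz [ 0.003  0.001 -1.   ] F [-0.61 -0.28 -0.77] T [-0.06 -0.02  0.05] w 51.3 q [ 0.32  0.48 -0.62  1.72  0.32  1.04 -0.39]
plate_boss 0.55 [255.5 241.1] [553.7 -61.8  82. ]
guide_plate 0.9 [256.4 223.6] [554.8 -56.4  40. ]
post_top 0.85 [252.5 249.1] [550.2 -56.6 114. ]
post_top 0.55 [222.9 301.6] [ 519.2 -121.1  114. ]
clamp_knob 0.76 [225.3 302.5] [ 519.5 -142.5   84.5]
clamp_pivot 0.7 [260.4 286.7] [ 562.3 -135.7   58.5]
```

View pics/w8.png

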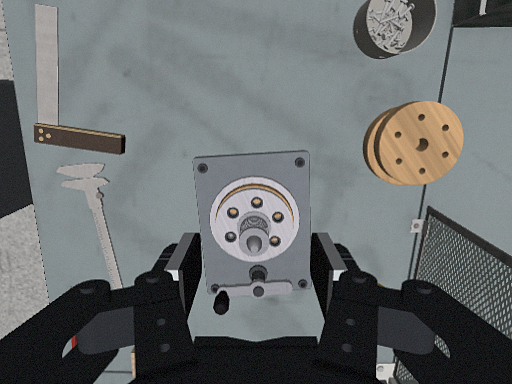

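View pics/s8z.png

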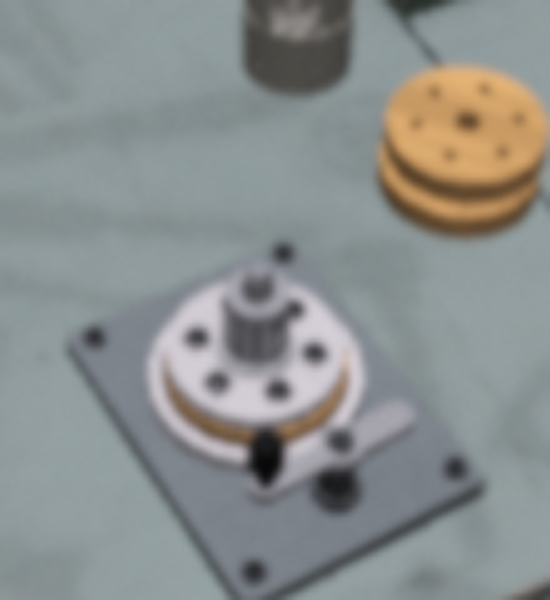

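The plate looks flat and home: only a wheel sliver shows above the disc, the pin shows in the hole at (231,237), and the scene view shows it low on the wheel. Locating the knob precisely next.

Run:
```python
from h import *
c=cam('wrist')
im=cv2.imread('pics/w8.png')
J=np.array([552.5,-55.5]); 
h=[atz(c,p,18)[:2] for p in ((202.5,168.5),(300,161.5),(303,283.5))]
a=np.degrees(np.arctan2(*(h[1]-h[0])[::-1])); print('yaw',a, np.degrees(np.arctan2(*(h[1]-h[2])[::-1]))-90)
ov=cv2.resize(im[150:320,185:325],None,fx=4,fy=3.5,interpolation=cv2.INTER_CUBIC)
for yw,th,col in ((5,0,(0,0,255)),(5,.1,(0,255,0)),(5,.2,(255,0,0))):
    y=np.radians(yw); pv=J+82*np.array([np.sin(y),-np.cos(y)]); k=pv-45*np.array([np.cos(y+th),np.sin(y+th)]); print(yw,th,pv,k)
    for z in (98.5,64):
        ring=[[k[0]+9.5*np.cos(t),k[1]+9.5*np.sin(t),z] for t in np.linspace(0,6.28,24)]
        for u,v in proj(c,ring): cv2.circle(ov,(int((u-185)*4+2),int((v-150)*3.5+2)),1,col,-1)
    u,v=proj(c,[[*pv,66]])[0]; cv2.circle(ov,(int((u-185)*4+2),int((v-150)*3.5+2)),3,col,-1)
cv2.imwrite('pics/w8z.png',ov)
```

```text
yaw 5.668340796561392 4.975467909591373
5 0 [ 559.64677091 -137.18796524] [ 514.81800949 -141.10997367]
5 0.1 [ 559.64677091 -137.18796524] [ 515.43351408 -145.56578838]
5 0.2 [ 559.64677091 -137.18796524] [ 516.49078291 -149.93789465]
```

View pics/w8z.png

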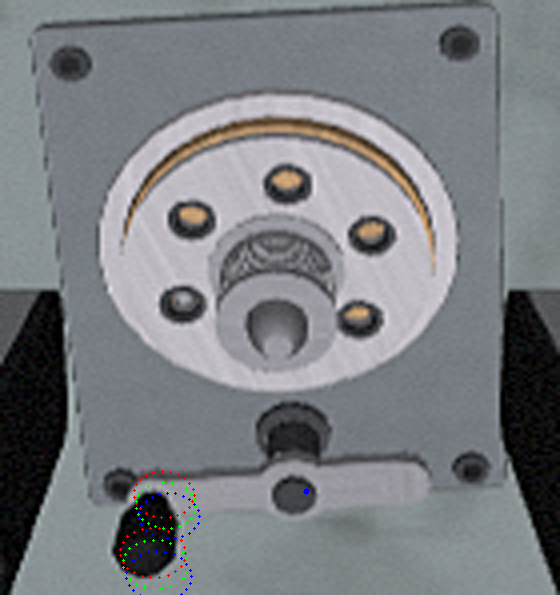

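The pin is visible in the lower-left hole, so the plate is located. The knob is at about (516, -141). Approaching with the jaws across the knob's path of travel (yaw -85°).

Run:
```python
from h import *
X,Y=515.5,-141
rows([(548,5,275,-8),(543,-25,265,-18),(538,-55,255,-28),(532,-85,245,-38),(525,-115,230,-48),(X,Y,210,-58),(X,Y,180,-68),(X,Y,150,-78),(X,Y,125,-85),(X,Y,115,-85),(X,Y,115,-85)],50)
```

```text
50, -1.83, -0.27, 0.7, -0.003, -0, 0.165, 50, -4.81, -0.84, 1.7, -0.003, 0, 0.339, 50, -7.8, -1.41, 2.7, -0.003, 0, 0.514, 50, -10.78, -2.08, 3.7, -0.003, 0.001, 0.688, 50, -13.77, -2.85, 5.21, -0.003, 0.001, 0.863, 50, -16.34, -3.86, 7.21, -0.003, 0.001, 1.037, 50, -16.34, -3.85, 10.21, -0.003, 0.001, 1.212, 50, -16.34, -3.84, 13.21, -0.003, 0.002, 1.386, 50, -16.35, -3.84, 15.71, -0.003, 0.002, 1.509, 50, -16.35, -3.83, 16.71, -0.003, 0.002, 1.509, 50, -16.35, -3.83, 16.71, -0.003, 0.002, 1.509
```

drive_tool(commands=[50,-1.8,-0.3,0.7,-0.003,0,0.165,50,-4.8,-0.8,1.7,-0.003,0,0.339,50,-7.8,-1.4,2.7,-0.003,0,0.514,50,-10.8,-2.1,3.7,-0.003,0.001,0.688,50,-13.8,-2.9,5.2,-0.003,0.001,0.863,50,-16.4,-3.9,7.2,-0.003,0.001,1.037,50,-16.4,-3.9,10.2,-0.003,0.001,1.212,50,-16.4,-3.8,13.2,-0.003,0.002,1.386,50,-16.4,-3.8,15.7,-0.003,0.002,1.509,50,-16.4,-3.8,16.7,-0.003,0.002,1.509,50,-16.4,-3.8,16.7,-0.003,0.002,1.509])

```text
time_s: 20.1
position: [515.6, -141.5, 114.6]
eef_rot: [0.999, 0.044, -0.0, -0.0]
wrist_force: [0.2, 0.4, 0.3]
gripper_width: 42.7
```

Run:
```python
from h import *
st()
im=arm.capture('wrist'); save(im,'w9.png')
rows([(515.5,-141,z,-85) for z in (95,72)],50)
c=cam('wrist'); print(proj(c,[[515.5,-141,98.5],[552.5,-55.5,114]]))
```

```text
t 20.1 p [ 515.6 -141.5  114.6] yaw -84.91 tz [-0.001  0.    -1.   ] F [0.16 0.4  0.31] T [0.03 0.02 0.02] w 42.7 q [ 0.31  0.63 -0.14  1.94  0.15  0.57 -1.41]
50, -0.06, -0.07, 2.03, 0, -0.001, 0.001, 50, -0.06, -0.07, 4.33, 0, -0.001, 0.001
[[253.5565348  232.19040531]
 [ 70.74719954 153.3752299 ]]
```

View pics/w9.png

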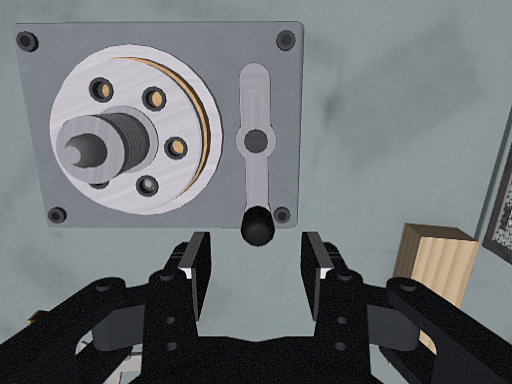

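The knob at (258,228) is centred between the pads. Descending and closing lightly.

drive_tool(commands=[50,0,0,2,0,0,0,50,0,0,4.3,0,0,0,50,0,0,4.4,0,0,0,0,0,0,4.4,0,0,0,0,0,0,4.4,0,0,0,0,0,0,4.4,0,0,0,0,0,0,4.4,0,0,0,0,0,0,4.4,0,0,0,0,0,0,4.4,0,0,0,0,0,0,4.4,0,0,0], force=20)

```text
time_s: 21.4
position: [517.0, -142.0, 72.5]
eef_rot: [0.999, 0.044, 0.001, 0.0]
wrist_force: [-0.8, 0.6, 5.6]
gripper_width: 17.7
```

Run:
```python
from h import *
s=st()
p=s['position']; pv=np.array([559.8,-137.2]); d=p[:2]-pv
print('angle of knob dir',np.degrees(np.arctan2(d[1],d[0]))%360, np.hypot(*d))
im=arm.capture('wrist'); save(im,'w10.png')
a0=np.degrees(np.arctan2(d[1],d[0]))%360
T=[]
for a in np.arange(a0+9,a0+9*9+.1,9):
    T.append((pv[0]+45*np.cos(np.radians(a)),pv[1]+45*np.sin(np.radians(a)),71,a-a0-84.9))
rows(T,0)
```

```text
t 21.4 p [ 517.  -142.    72.5] yaw -84.95 tz [ 0.003 -0.001 -1.   ] F [-0.76  0.64  5.56] T [-0.03  0.13 -0.02] w 17.7 q [ 0.29  0.7  -0.12  1.97  0.17  0.48 -1.43]
angle of knob dir 186.3911332431956 43.09655460366988
0, -0.12, 0.71, 0.15, 0.001, -0.003, -0.158, 0, 0.06, 1.39, 0.15, 0.001, -0.002, -0.315, 0, 0.35, 2.04, 0.15, 0.002, -0.002, -0.472, 0, 0.73, 2.63, 0.15, 0.002, -0.002, -0.629, 0, 1.2, 3.16, 0.15, 0.002, -0.002, -0.786, 0, 1.75, 3.6, 0.15, 0.002, -0.002, -0.943, 0, 2.36, 3.96, 0.16, 0.002, -0.002, -1.1, 0, 3.02, 4.21, 0.16, 0.002, -0.002, -1.257, 0, 3.71, 4.36, 0.16, 0.003, -0.002, -1.415
```

View pics/w10.png

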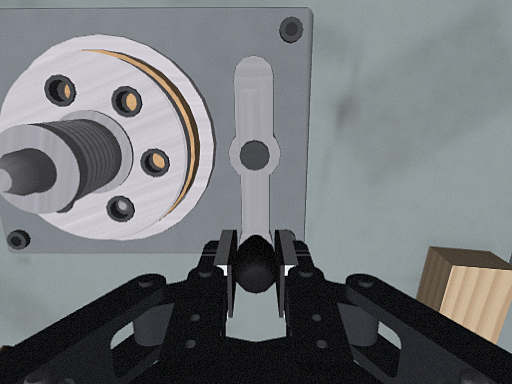

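The knob is gripped. There's a slight +5 N upward force, so the tips are touching the arm; I'll raise 3 mm while swinging.

drive_tool(commands=[0,0,0,-0.3,0,0,0,0,-0.05,0.7,-0.3,0,0,-0.158,0,0.1,1.4,-0.3,0,0,-0.315,0,0.4,2.05,-0.3,0,0,-0.472,0,0.75,2.6,-0.3,0,0,-0.629,0,1.2,3.15,-0.3,0,0,-0.786,0,1.2,3.15,-0.3,0,0,-0.786])

```text
time_s: 22.32
position: [532.0, -171.2, 74.4]
eef_rot: [0.906, 0.423, 0.002, -0.0]
wrist_force: [4.3, 2.9, -16.6]
gripper_width: 17.4
```

Run:
```python
from h import *
s=st()
p=s['position']; pv=np.array([559.8,-137.2]); d=p[:2]-pv
a0=np.degrees(np.arctan2(d[1],d[0]))%360
print('angle of knob dir',a0, np.hypot(*d))
im=arm.capture('wrist'); save(im,'w11.png')
T=[]
for a in (a0+9,a0+18,a0+27,a0+36,a0+45,275):
    T.append((pv[0]+45*np.cos(np.radians(a)),pv[1]+45*np.sin(np.radians(a)),75,a-270))
rows(T,0)
```

```text
t 22.32 p [ 532.  -171.2   74.4] yaw -39.92 tz [ 0.003  0.002 -1.   ] F [  4.34   2.93 -16.63] T [ 0.54 -0.92  0.05] w 17.4 q [ 0.49  0.74 -0.35  1.9   0.43  0.57 -0.84]
angle of knob dir 230.70814255436085 43.950475976252484
0, -0.04, 0.72, -0.06, 0.001, -0.003, -0.169, 0, 0.13, 1.41, -0.06, 0.002, -0.003, -0.326, 0, 0.41, 2.06, -0.06, 0.002, -0.003, -0.483, 0, 0.78, 2.65, -0.05, 0.002, -0.003, -0.64, 0, 1.25, 3.18, -0.05, 0.002, -0.002, -0.797, 0, 1.21, 3.15, -0.05, 0.002, -0.003, -0.785
```

View pics/w11.png

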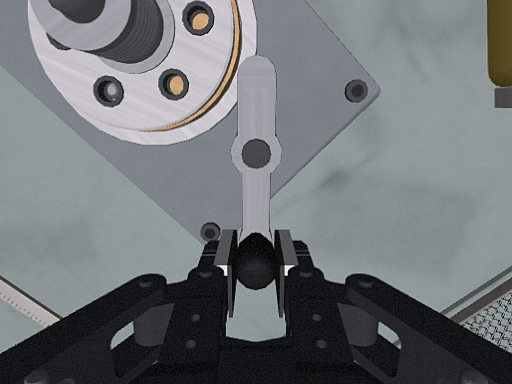

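The clamp is halfway. The downward pull comes from lifting while gripped, so I'll lower 1.5 mm and continue to the stop.

drive_tool(commands=[0,0,0.7,0.15,0,0,-0.165,0,0.15,1.4,0.15,0,0,-0.325,0,0.4,2.05,0.15,0,0,-0.48,0,0.75,2.6,0.15,0,0,-0.635,0,1.2,3.15,0.15,0,0,-0.785,0,1.2,3.15,0.15,0,0,-0.785])

```text
time_s: 23.12
position: [564.1, -181.6, 74.0]
eef_rot: [0.676, 0.737, 0.002, 0.001]
wrist_force: [-1.1, 2.8, 5.1]
gripper_width: 17.4
```

Run:
```python
from h import *
s=st()
p=s['position']; pv=np.array([559.8,-137.2]); d=p[:2]-pv
a0=np.degrees(np.arctan2(d[1],d[0]))%360
print('angle of knob dir',a0, np.hypot(*d))
im=arm.capture('wrist'); save(im,'w12.png')
```

```text
t 23.12 p [ 564.1 -181.6   74. ] yaw 4.87 tz [ 0.004  0.002 -1.   ] F [-1.13  2.75  5.11] T [0.51 0.15 0.12] w 17.4 q [ 0.61  0.82 -0.57  1.8   0.64  0.71 -0.23]
angle of knob dir 275.5195819605551 44.57424481655507
```

View pics/w12.png

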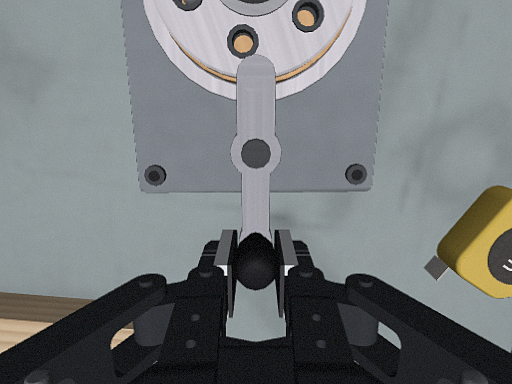

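The nose is over the rim, square to the base. I'll nudge 3 mm further to feel the stop.

drive_tool(commands=[0,0,0.2,0,0,0,0,0,0,0.3,0,0,0,0,0,0,0.3,0,0,0,0])

```text
time_s: 23.55
position: [564.5, -181.6, 74.0]
eef_rot: [0.677, 0.736, -0.0, -0.0]
wrist_force: [-6.2, 2.2, 7.5]
gripper_width: 17.1
```

It's against the stop: moved 0.4 mm with a 6 N reaction. Releasing, then straight up and backing away in front of the screen.

drive_tool(commands=[30,0,0,0,0,0,0,45,0,0,0,0,0,0,45,0,0,0,0,0,0,45,0,0,0,0,0,0,45,0,0,-2,0,0,0,45,0,0,-6,0,0,0,45,0,0,-12,0,0,0,45,0,0,-18,0,0,0,45,5,0,-22,0,0,0,45,10,0,-24,0,0,0,45,15,0,-24,0,0,0,45,15,0,-24,0,0,0])

```text
time_s: 25.05
position: [552.0, -26.4, 316.6]
eef_rot: [0.674, 0.739, 0.001, -0.0]
wrist_force: [0.4, -0.5, -0.1]
gripper_width: 38.5
```

Run:
```python
from h import *
st(); c=cam('wrist')
im=arm.capture('wrist'); save(im,'w13.png')
for q,z in (('clamp_knob',84.5),('clamp_pivot',58.5),('guide_plate',40)):
    for r in arm.spot_point(q,'wrist')[:2]: print(q,round(r['confidence'],2),np.round(r['point'],1),np.round(atz(c,r['point'],z),1))
i=arm.capture('scene'); save(i,'scene13.png'); cv2.imwrite('pics/s13z.png',cv2.resize(cv2.imread('pics/scene13.png')[180:300,200:310],None,fx=5,fy=5,interpolation=cv2.INTER_CUBIC))
c=cam('scene')
for q,z in (('screw_tin',0),('tape_measure',0),('offcut_1',0),('wheel_b',22),('sanding_block',0)):
    for r in arm.spot_point(q,'scene')[:1]: print(q,np.round(atz(c,r['point'],z),1))
```

```text
t 25.05 p [552.  -26.4 316.6] yaw 5.24 tz [ 0.002  0.002 -1.   ] F [ 0.42 -0.46 -0.1 ] T [-0.06  0.02  0.  ] w 38.5 q [ 0.51  0.49 -0.78  1.66  0.37  1.14 -0.28]
clamp_knob 0.7 [255.8 279.6] [ 566.  -181.    84.5]
clamp_pivot 0.72 [252.7 174.4] [549.8 -48.2  58.5]
clamp_pivot 0.57 [253.3 239.1] [ 558.5 -136.2   58.5]
guide_plate 0.91 [254. 179.] [552.4 -58.3  40. ]
screw_tin [701.4 175.2  -0. ]
tape_measure [ 734.5 -196.5    0. ]
offcut_1 [ 439. -291.    0.]
wheel_b [729.3  43.   22. ]
sanding_block [672.8 370.   -0. ]
```

View pics/w13.png

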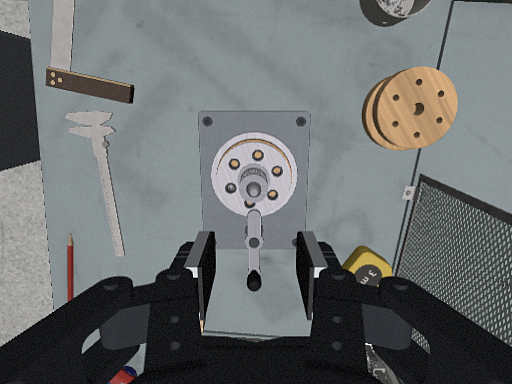

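View pics/s13z.png

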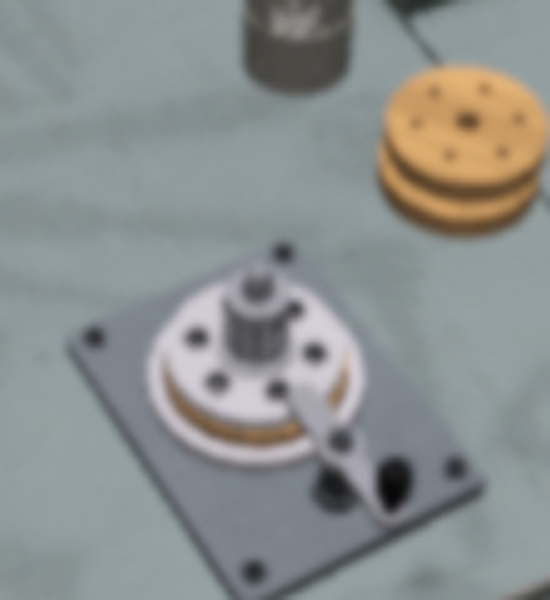

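The wrist view shows the clamp in line along the jig's y, with the nose over the rim at (253,215) and the knob at (254,281). The plate is flat, and the arm is clear with no force. Nothing else has moved, so I'm handing in.

```bash
python3 -c "
from rig import arm
print(arm.close_job())"
```

```text
the job is handed in; nothing more can be done
None
```

The guide plate is on the post, pinned and fully home, and the clamp is swung over its rim to the stop. I handed the job in at about 25 s of the 72 s allowed; no verdict was reported.

**Plate**
- I gripped the boss twice, 90° apart, to centre it, then turned the plate 22° to the pin angle I had measured in the wrist picture. No searching by feel was needed.
- It went down the post with at most about 1.5 N of side load. Contact came at an underside height of about 40 mm, with about 10 N of pressing force.
- After release, the wrist picture showed the pin inside one of the holes.

**Clamp**
- I swung it by its knob through about 90° until a 6 N reaction showed it was against the stop.
- While it was gripped, the vertical wrist force briefly reached about 17 N because I was lifting slightly. I lowered 1.5 mm to ease it.

**Last checks**
- The nose is over the rim, the plate looks flat, and the gripper is clear with no wrist force.
- The bystanders look untouched, although repeated network position estimates for them differed by up to about 19 mm. I put that down to network noise.
- One network reading of the clamp pivot landed on the post. I treated it as a false detection, because the second reading matched the known pivot.

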